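# Steady the rocking kitchen scale

### The job

The bench scale rocks because the adjustable foot at its front left corner, under the blue cap, is screwed up too short. First lift the blue cap off the foot's knob and set it gently, open side down, in the white dish; then screw the foot down until the scale stands firm on all four feet and no longer rocks. Leave the scale where it stands with the cup on it, and do not disturb the other things.

Things in the scene. Friction and masses are not known exactly. Their poses are not given: they have to be found in the camera images.
- scale: White bench scale, 250 x 250 x 50 mm, 1.3 to 1.9 kg, loose on the worktop. Origin: centre of its footprint, at the undersides of the fixed feet; x to its back, y to its left, z up; the display (-x side) faces the robot. Housing 130 x 130 mm, top at 33 mm. Feet on round lugs (48 mm across, tops at 26 mm) at (+-100, +-100) mm; (-100, +100) is the adjustable one under the cap
- adjuster (a joint): Turn of the knob, rad: grows as it is turned clockwise seen from above; knob and foot then screw DOWN together, 8 mm a turn. Range 0 to 9.4; starts at 2.0 to 3.9. The foot is in line with the fixed ones at 6.28, good within 0.4: with less the scale rocks about the line from front right to rear left foot, with more about the other diagonal. Friction 0.05 N m; it stays where it is left
- knob_top (a point): Centre of the top of the adjustable foot's knob, on its axis; it goes down as it is screwed. The knob is a black round star grip, 30 mm in diameter, 20 mm high, to be gripped across any diameter; below it are 10 mm of bare spindle and the white lug, whose top is 30 mm below this point when the foot is in line (35.5 mm at a turn of 2.0). At the start it is hidden under the cap
- cap: Blue ribbed plastic cap, 42 mm in diameter (44 over the ribs), 43 mm high, walls 2.5 mm, closed on top, open below, 30 g. Origin: centre of its lower rim, z up. It stands loose over the knob on the lug, 26 mm above the worktop, with 3 mm of room round the knob; lift it straight up by 45 mm to clear the knob. Grip it across its outer wall near the top
- dish: Round white dish, 120 mm over its rim, 20 mm high, inner floor 5 mm above its underside and about 85 mm wide, loose, 0.25 kg, on the black glass hob (glass 6 mm above the worktop). Origin: centre of its underside, z up. The cap belongs on its floor, standing open side down
- short_foot: Rubber pad (24 mm across) of the adjustable foot; origin: centre of its underside. 3 to 5.5 mm too short at the start. All four pads are soft rubber and give about 1 mm under 16 N
- foot_front_right: Rubber pad of the scale's fixed front right foot (24 mm across); origin at the centre of its underside
- foot_rear_left: Rubber pad of the fixed rear left foot; origin at the centre of its underside
- foot_rear_right: Rubber pad of the fixed rear right foot; origin at the centre of its underside
- platter (a point): Centre of the top of the scale's round steel platter, 160 mm across, 50 mm above the feet
- espresso_cup: Bystander, leave it: white espresso cup with a green inside, 64 x 94 x 54 mm, standing on the scale's platter, towards the corner away from the adjustable foot; origin: centre of its underside, handle along its -y
- spice_jar: Bystander, leave it: spice jar with black lid, 41 mm diameter, 105 mm high, in front of the scale's display, about 140 mm from the knob; origin: centre of its underside
- tumbler: Bystander, leave it: glass tumbler with paper sticks, 67 mm diameter, 121 mm high, in front of the scale's front right foot; origin: centre of its underside
- capsule_red: Bystander, leave it: dark red coffee capsule, 37 mm diameter, 29 mm high, in front of the adjustable foot, about 70 mm from the knob's axis; origin: centre of its underside
- capsule_gold: Bystander, leave it: gold coffee capsule, 37 mm diameter, 29 mm high, in front of the hob; origin: centre of its underside
- capsule_green: Bystander, leave it: green coffee capsule, 37 mm diameter, 29 mm high, in front of the hob; origin: centre of its underside
- spice_jar_back: Bystander, leave it: spice jar with black lid, 41 mm diameter, 105 mm high, on the hob close behind the dish (its axis 110 to 130 mm from the dish's); origin: centre of its underside
- pepper_mill: Bystander, leave it: orange mill, 65 mm diameter, 206 mm high, to the right of the scale; origin: centre of its underside
- salt_mill: Bystander, leave it: orange mill, 65 mm diameter, 202 mm high, to the right of the scale, nearer; origin: centre of its underside
Mind the look-alikes: they are no part of the job. Of the things that look like the cap, the smaller one is meant.

How it is judged:
By the outcome, as a careful person would: the job done as asked, in the order asked, and still so for the second after the job is handed in, with the robot touching nothing.
It also fails if it takes over 64 s, if anything falls off the work surface, if the arm or the gripper's body presses on something with over 40 N, if the wrist force passes 120 N, or if a joint passes its speed limit or range.

### The arm

A 6-joint arm with a two-finger parallel gripper is mounted at the origin on a cart in front of the work surface, level with it; the furniture and walls round the work are solid. World frame = base frame: x ahead of the robot, y to its left, z up, the work surface at z = 0. Lengths are in m, angles in rad, forces in N, time in s.
With the tool pointing down it reaches from about 0.3 to 0.875 m from the base axis. Payload 6.4 kg.
Tool frame: the origin (TCP) lies on the centre line of the jaws, within the pads' length; the fingertips stand 22 mm ahead of it and the grasp point (between the pads) lies 3 mm ahead of it; z points along the fingers, y is the line along which they close (so a half turn about z gives the same grasp; the last joint's range is limited). The gripper opens to 85 mm and grips with 20 to 120 N. Pads are 22 mm wide; open, the fingers measure 114 mm over their backs; the gripper's body (76 mm by 85 mm) begins 54 mm behind the grasp point. The pads swing forward as they close: fully open they stand 13 mm farther back than shut.
Start: joints at [1.003, 0.181, 1.607, -0, 1.354, -0.206], TCP at [0.204, 0.538, 0.253] pointing down, gripper open.
Joint ranges: [-2.99, 2.99], [-0.89, 2.07], [0.3, 2.58], [-1.14, 4.28], [0, 2.63], [-3.12, 3.12]. Speed limits (rad/s): [2.57, 2.57, 3.01, 3.14, 3.14, 3.14].

### API

Orientations are given as a unit quaternion [w, x, y, z].
In Python, from bench import ctrl gives the robot as it stands. The module is installed in compiled form; this text tells all that it offers.
- The arm moves only by the tool servo_tool, never from a script. Its argument "commands" is a list of rows, each a list of 3 entries, a list of its own where there are three numbers: the shift along the tool's x, y, z in mm, then the turn about the tool's z in rad, then the finger opening in mm, from 0 to 85.4. In form: [[[dx, dy, dz], turn, jaw], ...]. A call has 1 to 20 rows; each row shifts and turns the commanded pose from where the row before left it, along the tool's axes as they then stand; what a row does not reach is not made up. A row lasts 1/8 s, in which the tool goes at most 62.5 mm and 10.7 degrees, less where a joint would pass 70% of its speed; a pose out of reach is approached as far as the arm can. A call with a gripper value outside its range is refused whole. The fingers move at their own pace and stop on an object; the grip force is fixed at half the most. Time passes only in rows, so rows that do not move let the fingers close. It gives the time, the measured TCP pose, the force, the opening and the grip force at its end, in the units of the state.
- ctrl.get_obs(): the state, without advancing time (a new reading comes with each control period).
- ctrl.camera(name): name is "scene" or "top" or "wrist"; returns a dict with "color" (384x512x3 uint8, red, green, blue), "z_map" (384x512 float32, m along the optical axis (not along the pixel's ray), 0 where there is no reading), "fx", "fy", "cx", "cy" (pixels), "R" (3x3) and "t" (3): a world point X has camera coordinates R X + t. Camera axes: x right, y down, z forward; pixel columns grow to the right and rows downward; lengths in m; the calibration is good to about 2 mm. A picture is of the moment at which its call begins.
- ctrl.hand_in(): hands the job in; it is judged then, once.
The state is a dict: "time_s": time; "q": joint angles; "dq": joint speeds; "joint_efforts": joint torques, N m; "eef_pos": TCP position; "eef_rot": TCP orientation; "wrist_force": force on the tool from outside, world axes, zero at the start; "torque": the same for the moment, N m; "opening": opening from 0.0 (shut) to 1.0 (fully open); "grasp_force": force on a finger pad.
Only numpy, scipy, OpenCV 4.12 (cv2) and the standard library are available. Lean on these libraries where they do the work, as an engineer would, in place of code of your own. Each camera call takes 0.05 s, during which the arm holds its last target. There are 200 camera calls.

## Working session

There is one attempt and no reset: what is moved stays moved. The work goes in short steps, Python scripts to look and compute and a tool call to move; the robot and the scene stay as the last step left them, time stands still between calls to the robot, and variables do not carry over. Pictures are saved under pics/ and viewed, at most 10 in all, crops included, and the job is handed in when it is done.

Besides the shell and the picture viewer there is one more tool, called after "Emit:" as name(argument=value, ...), one argument or row to a line, values as JSON. servo_tool: Moves the arm, as the interface text tells. Its arguments: {"type":"object","properties":{"commands":{"type":"array"}},"required":["commands"]}

```bash
mkdir -p pics
cat > h.py <<'E'
import numpy as np, cv2
from bench import ctrl
def grab(name,tag):
    c=ctrl.camera(name); np.savez(f'pics/{tag}.npz',**c)
    cv2.imwrite(f'pics/{tag}.png',c['color'][:,:,::-1]); return c
def world(c):
    v,u=np.mgrid[0:c['z_map'].shape[0],0:c['z_map'].shape[1]]; z=c['z_map']
    P=np.stack([(u-c['cx'])/c['fx']*z,(v-c['cy'])/c['fy']*z,z],-1)
    W=(P-c['t'])@c['R']; W[z<=0]=np.nan; return W
E
python3 - <<'E'
from h import *
a=grab('scene','s0');b=grab('top','t0');w=grab('wrist','w0')
im=np.vstack([np.hstack([a['color'],b['color']])])[:,:,::-1]
cv2.imwrite('pics/st.png',cv2.resize(im,(800,300),interpolation=cv2.INTER_AREA))
for c in(a,b,w): print(-c['R'].T@c['t'],c['fx'])
o=ctrl.get_obs();print(o)
E
```

```text
[-0.30194062 -0.45119199  0.74932906] 441.40065308438665
[0.4359993  0.04009789 1.3906111 ] 401.2812313023684
[0.13182378 0.56526233 0.3742823 ] 294.6547572433342
{'time_s': 0.15, 'q': array([ 1.00272355e+00,  1.81381176e-01,  1.60778063e+00, -1.22261311e-05,
        1.35377769e+00, -2.06294248e-01]), 'dq': array([-7.59072576e-04, -1.52701310e-03, -2.70601108e-03, -3.23922059e-05,
       -1.68302676e-03,  1.51745296e-05]), 'joint_efforts': array([ 3.87541495e-04, -4.45261467e+01, -3.51691890e+01, -8.20936339e-05,
        5.75106125e-03, -8.17296609e-06]), 'eef_pos': array([0.20328401, 0.53744978, 0.25258389]), 'eef_rot': array([-2.48743111e-04,  1.79903060e-01,  9.83684114e-01, -6.25821777e-04]), 'wrist_force': array([-0.31650445,  0.08383771,  0.39466894]), 'torque': array([-0.00240088, -0.04036971,  0.00053266]), 'grasp_force': 0.0, 'opening': 1.00097636340111}
```

View pics/t0.png

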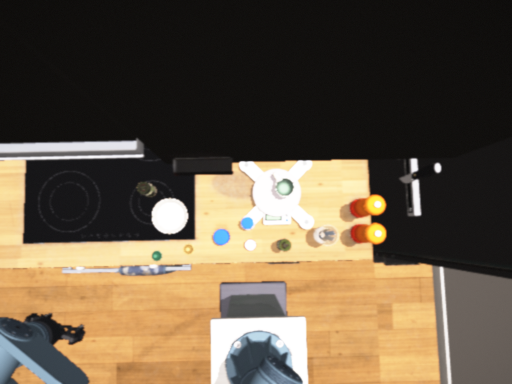

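View pics/s0.png

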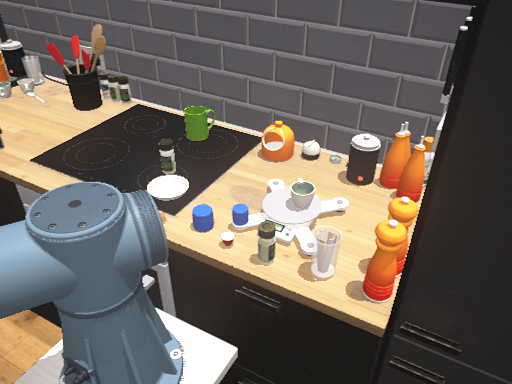

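In the top view, two blue things look alike: one at (221,237) and one at (247,224). In the scene view they are at (203,218) and (240,215). The smaller one, top (247,224), sits on the front left lug and fits the description. The dish is at top (170,216), with the jar close behind it at (147,189). I'll confirm the cap in a crop and measure.

Run:
```python
from h import *
def ld(t): return dict(np.load(f'pics/{t}.npz'))
C={k:ld(k) for k in('s0','t0','w0')}
for k,c in C.items():
    W=world(c); h=cv2.cvtColor(c['color'],cv2.COLOR_RGB2HSV)
    m=cv2.inRange(h,(100,150,60),(125,255,255))
    n,l,st,ce=cv2.connectedComponentsWithStats(m)
    for i in range(1,n):
        if st[i,4]<25: continue
        p=W[l==i]; p=p[~np.isnan(p[:,0])]
        if not len(p): continue
        top=p[p[:,2]>np.percentile(p[:,2],90)-.006]
        print(k,st[i],'med',np.nanmedian(p,0).round(4),'top',top.mean(0).round(4),len(top),(np.ptp(top,0)*1e3).round(),'c',((top.max(0)+top.min(0))/2).round(4))
# dish & scale in top
c=C['t0'];W=world(c)
def reg(n,u0,u1,v0,v1,z0,z1,s=None):
    p=W[v0:v1,u0:u1].reshape(-1,3);p=p[(p[:,2]>z0)&(p[:,2]<z1)]
    print(n,len(p),'mid',((p.max(0)+p.min(0))/2).round(4),'ext',(np.ptp(p,0)*1e3).round(),'z',np.median(p[:,2]).round(4))
reg('dish',148,192,196,238,.015,.04)
reg('jarback',130,165,175,200,.09,.14)
reg('platter',248,305,165,222,.042,.056)
reg('jar',272,295,235,255,.09,.12)
reg('redcaps',242,258,238,252,.02,.04)
reg('gold',182,195,242,255,.015,.04)
reg('cup',270,300,175,200,.08,.12)
a=C['t0']['color'][160:260,130:330,::-1]; b=C['s0']['color'][160:280,130:350,::-1]
cv2.imwrite('pics/c1.png',np.vstack([cv2.resize(a,(600,300),interpolation=cv2.INTER_CUBIC),cv2.resize(b,(600,300),interpolation=cv2.INTER_CUBIC)]))
```

```text
s0 [193 205  19  12 185] med [0.4219 0.1131 0.0557] top [0.4224 0.1129 0.0556] 185 [49. 50.  8.] c [0.4233 0.1126 0.0555]
s0 [233 204  15  10 110] med [0.4682 0.0271 0.0652] top [0.4678 0.0263 0.0652] 109 [37. 38.  6.] c [0.469  0.0268 0.0649]
t0 [242 218  10  10  77] med [0.4693 0.031  0.0665] top [0.4697 0.0305 0.0668] 70 [30. 30.  9.] c [0.4705 0.0325 0.068 ]
t0 [214 230  15  14 158] med [0.4255 0.1177 0.0562] top [0.4272 0.1182 0.0574] 122 [43. 46. 12.] c [0.4267 0.1177 0.0596]
dish 491 mid [0.5062 0.298  0.0249] ext [128. 140.  20.] z 0.0207
jarback 139 mid [0.5882 0.3598 0.1052] ext [37. 41. 28.] z 0.1127
platter 1379 mid [ 0.5711 -0.0707  0.0495] ext [156. 158.  13.] z 0.0504
jar 131 mid [ 0.3954 -0.0881  0.1011] ext [38. 38. 21.] z 0.1056
redcaps 91 mid [0.3959 0.0223 0.0288] ext [34. 34. 14.] z 0.0299
gold 51 mid [0.3887 0.2303 0.0257] ext [24. 24. 21.] z 0.0238
cup 133 mid [ 0.5864 -0.0933  0.095 ] ext [70. 61. 30.] z 0.102
```

View pics/c1.png

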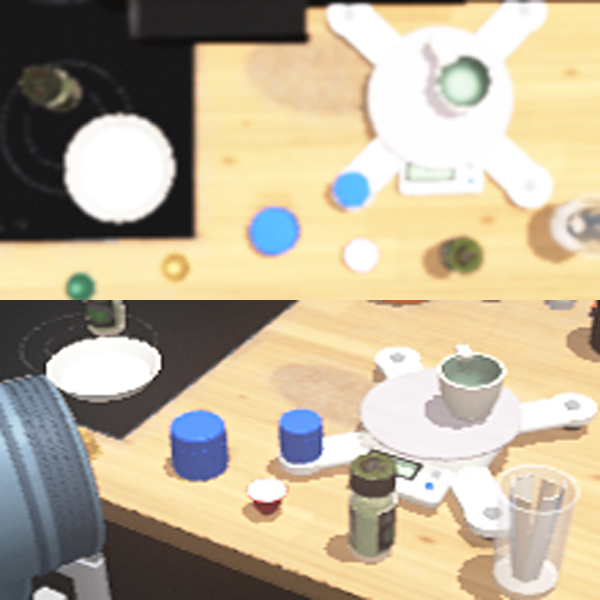

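View pics/w0.png

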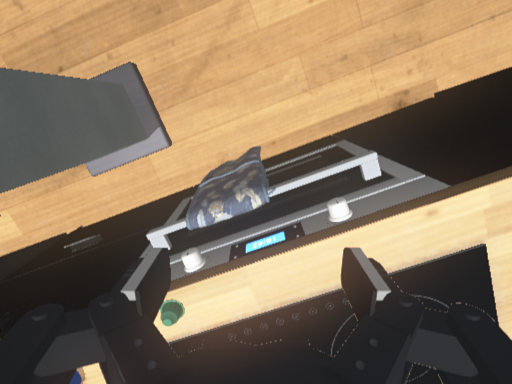

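The crop shows the small cap at (352,190) above and (300,437) below, standing on the scale's front left lug. The larger look-alike, (274,231) and (198,445), stands on the worktop. The wrist view shows only the oven front and the green capsule. Cap ≈ (0.470, 0.031), top 0.067–0.069 (expected 0.069). I'll move above it.

Emit:
servo_tool(
  commands=[
    [[-20,-18,4],0,70],
    [[-31,-27,6],0,70],
    [[-31,-27,6],0,70],
    [[-31,-27,6],0,70],
    [[-31,-27,6],0,70],
    [[-31,-27,6],0,70],
    [[-31,-27,6],0,70],
    [[-31,-27,6],0,70],
    [[-31,-27,6],0,70],
    [[-31,-27,6],0,70],
    [[-31,-27,6],0,70],
    [[-31,-27,6],0,70],
    [[-31,-27,6],0,70],
    [[-31,-27,6],0,70],
    [[-6,-10,0],0,70],
    [[0,0,0],0,70],
  ],
)

```text
time_s: 2.15
eef_pos: [0.4702, 0.0312, 0.1711]
eef_rot: [-0.0, 0.181, 0.984, 0.0]
wrist_force: [-0.1, -0.0, -0.6]
opening: 0.82
grasp_force: 0.0
```

```bash
cat >> h.py <<'E'
def pose():
    from scipy.spatial.transform import Rotation as R
    o=ctrl.get_obs(); w,x,y,z=o['eef_rot']; return o,R.from_quat([x,y,z,w]).as_matrix()
def go(p):
    o,M=pose(); d=(M.T@(np.array(p)-o['eef_pos'])*1e3).round(1)
    print('t',round(o['time_s'],2),'tcp',o['eef_pos'].round(4),'q6',o['q'][5].round(3),'yaw y',np.degrees(np.arctan2(M[1,1],M[0,1])).round(1),'move',d,'F',o['wrist_force'].round(1),'op',round(o['opening']*85.4,1))
def blue(c):
    W=world(c);h=cv2.cvtColor(c['color'],cv2.COLOR_RGB2HSV)
    n,l,st,ce=cv2.connectedComponentsWithStats(cv2.inRange(h,(100,130,50),(125,255,255)))
    for i in range(1,n):
        if st[i,4]<100: continue
        p=W[l==i];p=p[~np.isnan(p[:,0])]
        z=np.percentile(p[:,2],90); top=p[abs(p[:,2]-z)<.004]
        (cx,cy),r=cv2.minEnclosingCircle(top[:,:2].astype(np.float32)*1000)
        print(st[i],'z',np.median(top[:,2]).round(4),'circ',round(cx,1),round(cy,1),round(r,1),'mean',top.mean(0).round(4),len(top))
E
python3 - <<'E'
from h import *
c=grab('wrist','w1');blue(c);go([.47,.0315,.066])
E
```

```text
[ 304   73   67   69 3568] z 0.0563 circ 426.3 116.4 26.0 mean [0.4253 0.1162 0.0562] 3534
[ 228  178   49   46 1701] z 0.0662 circ 470.1 29.0 19.7 mean [0.4696 0.0295 0.0662] 1686
t 2.2 tcp [0.47   0.0319 0.1712] q6 -1.394 yaw y 69.2 move [ -0.2  -0.5 105.2] F [-0.  -1.2  0.2] op 70.1
```

View pics/w1.png

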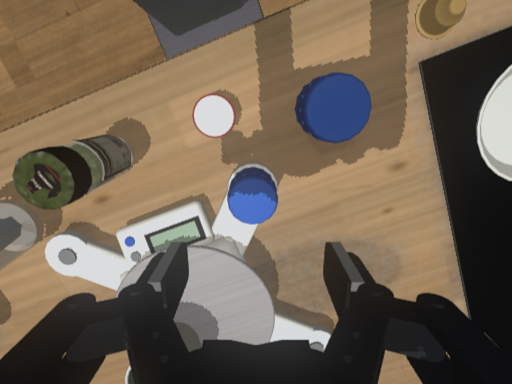

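The wrist view shows the small cap at (252,195) on the lug, the look-alike at (334,107), and the red capsule at (214,116) showing its white top. Two views agree on the cap at (0.470, 0.030), top ≈ 0.067. Going down to grip it.

Emit:
servo_tool(
  commands=[
    [[0,-2,20],0,70],
    [[0,0,25],0,65],
    [[0,0,25],0,62],
    [[0,0,20],0,62],
    [[0,0,11],0,62],
    [[0,0,6],0,62],
    [[0,0,0],0,40],
    [[0,0,0],0,36],
    [[0,0,0],0,36],
    [[0,0,0],0,36],
  ],
)

```text
time_s: 3.45
eef_pos: [0.4703, 0.0296, 0.0648]
eef_rot: [0.001, 0.18, 0.984, 0.0]
wrist_force: [-1.2, 2.3, 4.2]
opening: 0.466
grasp_force: 60.3
```

Run:
```python
from h import *
go([.47,.03,.12]);print(ctrl.get_obs()['grasp_force'])
```

```text
t 3.45 tcp [0.4703 0.0296 0.0648] q6 -1.399 yaw y 69.3 move [  0.4   0.3 -55.2] F [-1.2  2.3  4.2] op 39.8
60.32558150589466
```

Emit:
servo_tool(
  commands=[
    [[0,0,-8],0,36],
    [[0,0,-14],0,36],
    [[0,0,-20],0,36],
    [[0,0,-20],0,36],
    [[0,0,-10],0,36],
    [[0,0,0],0,36],
    [[0,0,0],0,36],
  ],
)

```text
time_s: 4.32
eef_pos: [0.4694, 0.0297, 0.1357]
eef_rot: [-0.0, 0.18, 0.984, -0.0]
wrist_force: [0.1, -0.1, 0.0]
opening: 0.47
grasp_force: 60.4
```

Run:
```python
from h import *
go([.506,.298,.13]);print(ctrl.get_obs()['grasp_force'])
c=grab('wrist','w2')
s=grab('scene','s2');W=world(s)
# dish in scene, white pts above hob
def dish(c,W):
    v=c['color'];m=(v.min(-1)>140)&(W[...,2]>.017)&(W[...,2]<.035)&(abs(W[...,0]-.506)<.085)&(abs(W[...,1]-.298)<.085)
    p=W[m][:,:2];e=cv2.minEnclosingCircle((p*1000).astype(np.float32));print('dish',e,p.mean(0),np.median(W[m][:,2]),m.sum())
dish(s,W); t=dict(np.load('pics/t0.npz')); dish(t,world(t)); dish(c,world(c))
f=world(t); m=(abs(f[...,0]-.506)<.03)&(abs(f[...,1]-.298)<.03);print('floor z',np.median(f[m][:,2]))
```

```text
t 4.33 tcp [0.4694 0.0297 0.1357] q6 -1.399 yaw y 69.3 move [ 60.7 263.9   5.7] F [ 0.1 -0.1  0. ] op 40.1
60.424567982554436
dish ((518.0040283203125, 302.4981689453125), 81.12955474853516) [0.51638443 0.30521495] 0.02331684316894703 284
dish ((501.7255859375, 291.82696533203125), 59.56649398803711) [0.50194553 0.29594574] 0.023140059358692563 361
dish ((0.0, 0.0), 0.0) [nan nan] nan 0
floor z 0.012995187899726635<stdin>:8: RuntimeWarning: Mean of empty slice.
  ret = um.true_divide(
  return _methods._mean(a, axis=axis, dtype=dtype,
  ret = ret.dtype.type(ret / rcount)
```

View pics/w2.png

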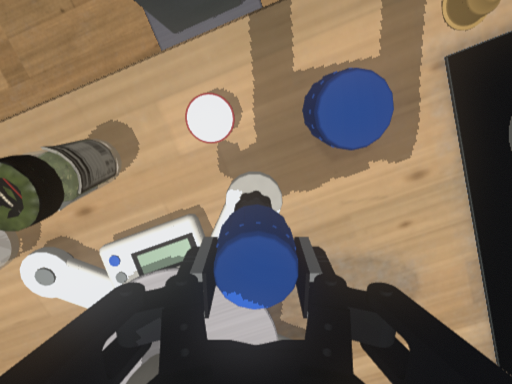

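The cap (255,258) is held in the jaws, and the dark knob is now uncovered on the lug (250,205). Going over the dish.

Emit:
servo_tool(
  commands=[
    [[4,16,0],0,36],
    [[8,32,0],0,36],
    [[9,37,0],0,36],
    [[9,37,0],0,36],
    [[9,37,0],0,36],
    [[9,37,0],0,36],
    [[8,34,0],0,36],
    [[5,20,0],0,36],
    [[2,9,0],0,36],
    [[0,0,0],0,36],
    [[0,0,0],0,36],
  ],
)

```text
time_s: 5.8
eef_pos: [0.5026, 0.2932, 0.1362]
eef_rot: [-0.0, 0.18, 0.984, -0.0]
wrist_force: [1.0, -0.0, -0.6]
opening: 0.473
grasp_force: 60.5
```

Run:
```python
from h import *
c=grab('wrist','w3');W=world(c)
o,M=pose()
h=cv2.cvtColor(c['color'],cv2.COLOR_RGB2HSV)
m=(h[...,1]<60)&(h[...,2]>110)&(W[...,2]>.02)&(W[...,2]<.032)&(abs(W[...,0]-.503)<.09)&(abs(W[...,1]-.295)<.09)
p=W[m]
from scipy.optimize import least_squares
f=least_squares(lambda q:np.hypot(p[:,0]-q[0],p[:,1]-q[1])-.057,[.503,.295],loss='soft_l1',f_scale=.003)
print('rim',len(p),f.x,'r',np.percentile(np.hypot(*(p[:,:2]-f.x).T),[5,50,95]),np.median(p[:,2]))
c2=f.x
g=(h[...,1]<60)&(np.hypot(W[...,0]-c2[0],W[...,1]-c2[1])<.04)&(W[...,2]<.03);print('floor',np.median(W[g][:,2]),g.sum())
q=W[(h[...,0]>100)&(h[...,0]<125)&(h[...,1]>130)]; print('cap z',np.nanpercentile(q[:,2],[2,50,98]))
go([*c2,.052])
```

```text
rim 3286 [0.50253948 0.29144268] r [0.05173967 0.05565137 0.05958161] 0.02534536832787109
floor 0.012456064109332143 4890
cap z [0.01736145 0.13640563 0.13813853]
t 5.85 tcp [0.5027 0.2932 0.1362] q6 -0.883 yaw y 69.2 move [-0.5 -1.7 84.2] F [-0.2  0.1  1.3] op 40.3
```

View pics/w3.png

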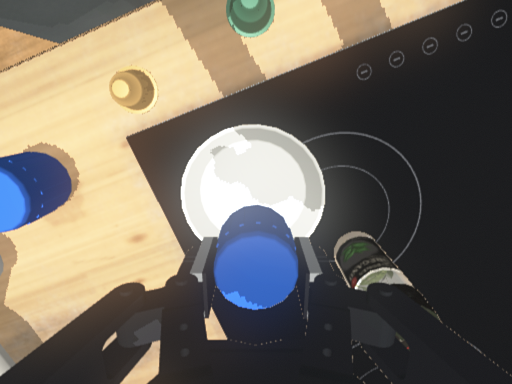

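The dish (253,190) is below the cap and the jar stands clear at (370,265). The dish centre (0.5025, 0.2915) and rim height (0.0253) fit. Lowering.

Emit:
servo_tool(
  commands=[
    [[0,-1.5,12],0,36],
    [[0,0,22],0,36],
    [[0,0,22],0,36],
    [[0,0,13],0,36],
    [[0,0,6],0,36],
    [[0,0,2],0,36],
    [[0,0,0],0,36],
    [[0,0,1],0,36],
    [[0,0,1],0,36],
    [[0,0,1],0,36],
  ],
)

```text
time_s: 7.1
eef_pos: [0.5022, 0.2928, 0.0564]
eef_rot: [0.0, 0.18, 0.984, 0.0]
wrist_force: [-0.4, -0.1, -0.2]
opening: 0.472
grasp_force: 60.5
```

Emit:
servo_tool(
  commands=[
    [[0,0,1],0,36],
    [[0,0,1],0,36],
    [[0,0,0],0,36],
  ],
)

```text
time_s: 7.48
eef_pos: [0.5024, 0.2926, 0.0547]
eef_rot: [0.0, 0.18, 0.984, 0.0]
wrist_force: [-0.4, -2.4, 3.8]
opening: 0.468
grasp_force: 60.9
```

Emit:
servo_tool(
  commands=[
    [[0,0,1],0,36],
    [[0,0,0],0,36],
  ],
)

```text
time_s: 7.72
eef_pos: [0.5027, 0.2925, 0.0544]
eef_rot: [0.0, 0.18, 0.984, -0.0]
wrist_force: [-2.2, -3.1, 10.2]
opening: 0.473
grasp_force: 61.5
```

Contact with the floor, as measured. Releasing, rising and returning over the knob.

Emit:
servo_tool(
  commands=[
    [[0,0,-0.7],0,44],
    [[0,0,0],0,50],
    [[0,0,0],0,60],
    [[0,0,0],0,60],
    [[0,0,-8],0,60],
    [[0,0,-20],0,60],
    [[0,0,-25],0,60],
    [[0,0,-30],0,60],
    [[0,0,-20],0,60],
    [[-4,-16,0],0,60],
    [[-8,-32,0],0,60],
    [[-9,-38,0],0,60],
    [[-9,-38,0],0,60],
    [[-9,-38,0],0,60],
    [[-9,-38,0],0,60],
    [[-8,-32,0],0,60],
    [[-5,-16,0],0,60],
    [[-2,-9,0],0,60],
    [[0,0,0],0,60],
  ],
)

```text
time_s: 10.1
eef_pos: [0.47, 0.03, 0.1569]
eef_rot: [-0.0, 0.18, 0.984, 0.0]
wrist_force: [0.6, 0.1, 0.1]
opening: 0.703
grasp_force: 0.0
```

Run:
```python
from h import *
go([.47,.03,.13])
c=grab('wrist','w4');W=world(c);h=cv2.cvtColor(c['color'],cv2.COLOR_RGB2HSV)
m=(h[...,2]<70)&(np.hypot(W[...,0]-.47,W[...,1]-.03)<.025)&(W[...,2]>.04)
p=W[m];print('knob',len(p),np.percentile(p[:,2],[5,50,90,98]))
t=p[p[:,2]>np.percentile(p[:,2],90)-.003];print('top z',np.median(t[:,2]),t[:,2].std(),len(t),cv2.minEnclosingCircle((t[:,:2]*1e3).astype(np.float32)),t.mean(0))
r=np.hypot(W[...,0]-.571,W[...,1]+.0707)
g=(r<.075)&(W[...,2]>.044)&(W[...,2]<.056);print('platter',np.median(W[g][:,2]),W[g][:,2].std(),g.sum())
b=np.hypot(W[...,0]-.47,W[...,1]-.03); g=(b>.017)&(b<.03)&(W[...,2]>.018)&(W[...,2]<.034)&(h[...,1]<60);print('lug',np.median(W[g][:,2]),W[g][:,2].std(),g.sum())
g=(b>.05)&(W[...,2]<.008)&(W[...,2]>-.008);print('table',np.median(W[g][:,2]))
s=grab('scene','s4');blue(s); tt=grab('top','t4');blue(tt)
cv2.imwrite('pics/k.png',np.hstack([cv2.resize(c['color'][100:300,150:350,::-1],(400,400)),cv2.resize(s['color'][150:270,140:260,::-1],(400,400))]))
```

```text
t 10.1 tcp [0.47   0.03   0.1569] q6 -1.398 yaw y 69.2 move [-0.1  0.  26.9] F [0.6 0.1 0.1] op 60.0
knob 6758 [0.05993511 0.21865163 0.22639114 0.23019901]
top z 0.22705838510693377 0.0024982233691239423 1232 ((454.8009338378906, 35.628883361816406), 18.948650360107422) [0.45320977 0.03496806 0.22700269]
platter 0.05055441064559157 0.0006139572835845069 5875
lug 0.02560971325692501 0.0014290405403467395 815
table 0.0014311607095012738
[161 174  15  19 236] z 0.0548 circ 503.3 287.5 21.2 mean [0.5015 0.2889 0.0548] 91
[193 205  19  27 376] z 0.0554 circ 424.7 113.2 26.0 mean [0.4227 0.1133 0.0555] 182
[163 210  12  10 100] z 0.0577 circ 500.9 290.4 18.5 mean [0.5022 0.2913 0.0579] 50
```

View pics/k.png

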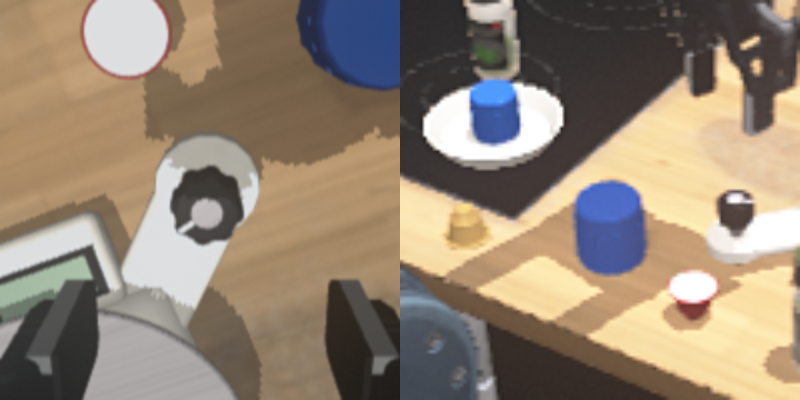

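The cap stands upright in the dish (right, 495,112). The knob is bare on the lug (left, 207,205), with a white pointer at (187,226). Next, the knob's height relative to the platter, lug and table.

```bash
cat > k.py <<'E'
from h import *
def knob(tag,take=True):
    c=grab('wrist',tag) if take else dict(np.load(f'pics/{tag}.npz'))
    W=world(c)
    b=np.hypot(W[...,0]-.47,W[...,1]-.03)
    p=W[(b<.022)&(W[...,2]>.045)&(W[...,2]<.075)]
    hh,e=np.histogram(p[:,2],bins=np.arange(.045,.0752,.0005));z0=e[hh.argmax()]+.00025
    t=p[abs(p[:,2]-z0)<.0015];print('knob z',t[:,2].mean().round(5),t[:,2].std().round(5),len(t),'c',cv2.minEnclosingCircle((t[:,:2]*1e3).astype(np.float32)),t.mean(0).round(4))
    r=np.hypot(W[...,0]-.571,W[...,1]+.0707);q=W[(r<.07)&(abs(W[...,2]-.05)<.004)]
    A=np.c_[q[:,:2]-[.571,-.0707],np.ones(len(q))]
    f=np.linalg.lstsq(A,q[:,2],rcond=None)[0];print('platter plane',f.round(5),'res',(A@f-q[:,2]).std().round(5),len(q),'median',np.median(q[:,2]).round(5))
    l=W[(b>.017)&(b<.028)&(abs(W[...,2]-.026)<.004)];hh,e=np.histogram(l[:,2],bins=np.arange(.021,.031,.0005))
    l=l[abs(l[:,2]-e[hh.argmax()]-.00025)<.0015];print('lug',l[:,2].mean().round(5),len(l),l.mean(0).round(4))
    u=W[(b>.03)&(b<.08)&(abs(W[...,2])<.006)];print('table',np.median(u[:,2]).round(5),len(u))
E
python3 -c "
from k import *
knob('w4',False)"
```

```text
knob z 0.06021 0.00071 823 c ((471.1235656738281, 28.20207405090332), 14.582624435424805) [0.4709 0.0282 0.0602]
platter plane [ 0.00503 -0.0043   0.05076] res 0.00059 4941 median 0.05057
lug 0.02568 647 [0.4653 0.0269 0.0257]
table 0.0013 13577
```

Run:
```python
from h import *
for t,tcp in(('w2',(469.4,29.7)),('w3',(502.7,293.2))):
    c=dict(np.load(f'pics/{t}.npz'));W=world(c);h=cv2.cvtColor(c['color'],cv2.COLOR_RGB2HSV)
    m=(h[...,0]>100)&(h[...,0]<125)&(h[...,1]>130)&(W[...,2]>.128)&(W[...,2]<.15)
    p=W[m];p=p[abs(p[:,2]-np.median(p[:,2]))<.003]
    (x,y),r=cv2.minEnclosingCircle((p[:,:2]*1e3).astype(np.float32));print(t,x,y,r,'bias',x-tcp[0],y-tcp[1],'z',np.median(p[:,2]))
for t in('w1','w2','w4','t0','t4'):
    c=dict(np.load(f'pics/{t}.npz'));W=world(c).reshape(-1,3)
    r=(W[:,0]>.36)&(W[:,0]<.7)&(W[:,1]>-.22)&(W[:,1]<.24)
    for n,z,s in(('table',0,r),('platter',.0505,np.hypot(W[:,0]-.571,W[:,1]+.0707)<.07)):
        q=W[s&(abs(W[:,2]-z)<.004)]
        A=np.c_[q[:,:2]-[.5,0],np.ones(len(q))]
        for _ in range(3):
            f=np.linalg.lstsq(A,q[:,2],rcond=None)[0];k=abs(A@f-q[:,2])<.0015;q,A=q[k],A[k]
        print(t,n,f.round(5),len(q),'at knob',(f@[-.0295,.0285,1]).round(5))
```

```text
w2 469.6113586425781 30.373807907104492 20.314470291137695 bias 0.21135864257814774 0.6738079071044929 z 0.1366334727498021
w3 503.261962890625 293.9220275878906 20.545948028564453 bias 0.5619628906250114 0.7220275878906364 z 0.1370636405729693
w1 table [0.      0.00052 0.00129] 63653 at knob 0.0013
w1 platter [ 0.01873 -0.01787  0.04826] 5692 at knob 0.0472
w2 table [0.      0.00046 0.00127] 72321 at knob 0.00129
w2 platter [ 0.00359 -0.00351  0.05023] 2577 at knob 0.05003
w4 table [-5.00e-05  5.60e-04  1.28e-03] 67312 at knob 0.00129
w4 platter [ 0.00483 -0.00446  0.0501 ] 4888 at knob 0.04983
t0 table [-0.00021  0.00054  0.00068] 2845 at knob 0.00071
t0 platter [ 0.01277 -0.0108   0.04896] 411 at knob 0.04827
t4 table [0.00017 0.00124 0.00073] 2240 at knob 0.00076
t4 platter [ 0.00201 -0.00509  0.05011] 366 at knob 0.04991
```

The wrist camera bias is about (+0.4, +0.7) mm, so the knob axis is at ≈ (0.4707, 0.0275) with its top at ≈ 0.059. Against the lug and the platter plane it stands 4.3–4.5 mm too high, which is about 3.4 rad to go. I'll align and grip.

Emit:
servo_tool(
  commands=[
    [[-1.5,-2,0],0,52],
    [[0,0,0],-0.18,52],
    [[0,0,5],-0.18,52],
    [[0,0,15],-0.18,52],
    [[0,0,20],-0.18,52],
    [[0,0,20],-0.18,52],
    [[0,0,18],0,52],
    [[0,0,12],0,52],
    [[0,0,6],0,52],
    [[0,0,2],0,52],
    [[0,0,0],0,52],
  ],
)

```text
time_s: 11.62
eef_pos: [0.4711, 0.0277, 0.0593]
eef_rot: [0.0, -0.266, 0.964, -0.0]
wrist_force: [-0.2, -0.7, -0.5]
opening: 0.608
grasp_force: 0.0
```

Emit:
servo_tool(
  commands=[
    [[0,0,0],0,40],
    [[0,0,0],0,30],
    [[0,0,0],0,25],
    [[0,0,0],0,22],
    [[0,0,0],0,22],
  ],
)

```text
time_s: 12.25
eef_pos: [0.4711, 0.0276, 0.0592]
eef_rot: [0.0, -0.266, 0.964, -0.0]
wrist_force: [0.5, -0.7, 0.5]
opening: 0.327
grasp_force: 59.2
```

```bash
python3 -c "
from h import *
go([.4707,.0275,.059]);print(ctrl.get_obs()['grasp_force'],ctrl.get_obs()['torque'])"
```

```text
t 12.25 tcp [0.4711 0.0276 0.0592] q6 -2.303 yaw y 120.8 move [0.4 0.1 0.2] F [ 0.5 -0.7  0.5] op 28.0
59.17713761329651 [-0.19209233 -0.19806616 -0.03531288]
```

Emit:
servo_tool(
  commands=[
    [[0,0,0.2],0.17,22],
    [[0,0,0.2],0.17,22],
    [[0,0,0.2],0.17,22],
    [[0,0,0.2],0.17,22],
    [[0,0,0.2],0.17,22],
    [[0,0,0.3],0.17,22],
    [[0,0,0],0,22],
  ],
)

```text
time_s: 13.12
eef_pos: [0.471, 0.0276, 0.0577]
eef_rot: [0.0, 0.238, 0.971, 0.0]
wrist_force: [1.0, -0.9, -0.4]
opening: 0.326
grasp_force: 59.0
```

```bash
python3 -c "
from h import *
go([.4707,.0275,.059]);print(ctrl.get_obs()['grasp_force'],ctrl.get_obs()['torque'])"
```

```text
t 13.12 tcp [0.471  0.0276 0.0577] q6 -1.284 yaw y 62.5 move [ 0.3 -0.2 -1.3] F [ 1.  -0.9 -0.4] op 27.9
59.04453635215759 [-0.13007935 -0.28246334 -0.04412201]
```

Turning smoothly. Another 2.04 rad.

Emit:
servo_tool(
  commands=[
    [[0,0,0.2],0.17,22],
    [[0,0,0.2],0.17,22],
    [[0,0,0.2],0.17,22],
    [[0,0,0.2],0.17,22],
    [[0,0,0.2],0.17,22],
    [[0,0,0.3],0.17,22],
    [[0,0,0.2],0.17,22],
    [[0,0,0.2],0.17,22],
    [[0,0,0.2],0.17,22],
    [[0,0,0.2],0.17,22],
    [[0,0,0.2],0.17,22],
    [[0,0,0.3],0.17,22],
    [[0,0,0],0,22],
    [[0,0,0],0,22],
  ],
)

```text
time_s: 14.88
eef_pos: [0.4713, 0.0271, 0.0562]
eef_rot: [0.001, 0.952, 0.307, 0.0]
wrist_force: [-3.9, -2.3, 12.3]
opening: 0.327
grasp_force: 60.3
```

```bash
python3 -c "
from h import *
go([.4707,.0275,.059]);print(ctrl.get_obs()['grasp_force'],ctrl.get_obs()['torque'])"
```

```text
t 14.88 tcp [0.4713 0.0271 0.0562] q6 0.753 yaw y -54.2 move [-0.3 -0.6 -2.8] F [-3.9 -2.3 12.3] op 27.9
60.27697205543518 [-0.62401074  0.46505073 -0.04702001]
```

Upward force shows the foot has reached the worktop. Releasing and measuring before the last correction.

Emit:
servo_tool(
  commands=[
    [[0,0,-0.5],0,32],
    [[0,0,0],0,45],
    [[0,0,0],0,52],
    [[0,0,-8],0,52],
    [[0,0,-25],0,52],
    [[0,0,-35],0,52],
    [[0,0,-25],0,52],
    [[0,0,-8],0,52],
    [[0,0,0],0,52],
    [[0,0,0],0,52],
    [[0,0,0],0,52],
  ],
)

```text
time_s: 16.25
eef_pos: [0.4701, 0.0278, 0.1555]
eef_rot: [-0.0, 0.952, 0.305, -0.001]
wrist_force: [0.3, -0.1, 0.0]
opening: 0.608
grasp_force: 0.0
```

```bash
cat >> k.py <<'E'
def plane(tag):
    c=dict(np.load(f'pics/{tag}.npz'));W=world(c).reshape(-1,3)
    r=(W[:,0]>.36)&(W[:,0]<.7)&(W[:,1]>-.22)&(W[:,1]<.24)
    for n,z,s in(('table',0,r),('platter',.0505,np.hypot(W[:,0]-.571,W[:,1]+.0707)<.07)):
        q=W[s&(abs(W[:,2]-z)<.004)]
        A=np.c_[q[:,:2]-[.5,0],np.ones(len(q))]
        for _ in range(3):
            f=np.linalg.lstsq(A,q[:,2],rcond=None)[0];k=abs(A@f-q[:,2])<.0015;q,A=q[k],A[k]
        print(tag,n,f.round(5),len(q),'at knob',(f@[-.0295,.0285,1]).round(5))
E
python3 - <<'E'
from k import *
knob('w5');plane('w5');grab('top','t5');plane('t5');grab('scene','s5');plane('s5');plane('s4')
go([.4707,.0275,.059])
E
```

```text
knob z 0.05718 0.00067 795 c ((471.3751220703125, 28.098621368408203), 14.638642311096191) [0.4718 0.0282 0.0572]
platter plane [ 0.00125 -0.00067  0.05086] res 0.00065 18689 median 0.05084
lug 0.02662 819 [0.4806 0.0275 0.0266]
table 0.0013 14094
w5 table [-0.00023  0.00047  0.00128] 65907 at knob 0.0013
w5 platter [ 0.00121 -0.00062  0.05074] 18295 at knob 0.05068
t5 table [-0.00055  0.00055  0.00069] 2227 at knob 0.00072
t5 platter [ 0.00047 -0.00411  0.05027] 355 at knob 0.05014
s5 table [-0.00016  0.00098  0.00051] 4820 at knob 0.00054
s5 platter [-0.0009  -0.00098  0.05006] 709 at knob 0.05006
s4 table [5.0e-05 7.8e-04 5.2e-04] 4769 at knob 0.00054
s4 platter [ 0.0034  -0.00581  0.04938] 713 at knob 0.04912
t 16.4 tcp [0.4704 0.0277 0.156 ] q6 0.757 yaw y -54.5 move [ 0.2  0.4 97. ] F [0.1 0.5 0.1] op 51.7
```

View pics/w5.png

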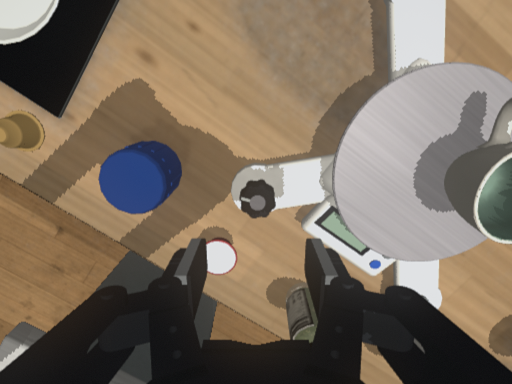

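The view shows the knob at (257,198) with its pointer now at (244,197); the scale, cup (490,195) and capsule (220,257) are in place. The knob is still 0.4–0.5 mm high and the corner about 0.2 mm low, so roughly 0.37 rad remains.

Emit:
servo_tool(
  commands=[
    [[0,0,10],0,52],
    [[0,0,25],0,52],
    [[0,0,30],0,52],
    [[0,0,22],0,52],
    [[0,0,9],0,52],
    [[0,0,3],0,52],
    [[0,0,0],0,52],
    [[0,0,0],0,35],
    [[0,0,0],0,25],
    [[0,0,0],0,22],
    [[0,0,0],0,22],
    [[0,0,0],0,22],
    [[0,0,0.1],0.125,22],
    [[0,0,0.1],0.125,22],
    [[0,0,0.1],0.125,22],
    [[0,0,0],0,22],
    [[0,0,0],0,22],
  ],
)

```text
time_s: 18.52
eef_pos: [0.4716, 0.0274, 0.0582]
eef_rot: [0.0, 0.993, 0.122, 0.001]
wrist_force: [-1.7, -2.2, 7.1]
opening: 0.325
grasp_force: 59.1
```

```bash
python3 -c "
from h import *
go([.4707,.0275,.059]);print(ctrl.get_obs()['grasp_force'],ctrl.get_obs()['torque'])"
```

```text
t 18.52 tcp [0.4716 0.0274 0.0582] q6 1.132 yaw y -76.0 move [-0.9 -0.4 -0.8] F [-1.7 -2.2  7.1] op 27.8
59.138540625572205 [-0.19515631  0.16341818 -0.04822118]
```

Emit:
servo_tool(
  commands=[
    [[0,0,0],0,32],
    [[0,0,0],0,45],
    [[0,0,0],0,52],
    [[0,0,-8],0,52],
    [[0,0,-25],0,52],
    [[0,0,-35],0,52],
    [[0,0,-25],0,52],
    [[0,0,-8],0,52],
    [[0,0,0],0,52],
    [[0,0,0],0,52],
    [[0,0,0],0,52],
  ],
)

```text
time_s: 19.9
eef_pos: [0.4701, 0.0278, 0.1572]
eef_rot: [-0.0, 0.993, 0.122, -0.001]
wrist_force: [-0.4, 0.4, 0.4]
opening: 0.608
grasp_force: 0.0
```

Run:
```python
from k import *
knob('w6');plane('w6');grab('top','t6');s=grab('scene','s6');plane('s6');blue(s)
go([.4707,.0275,.059])
```

```text
knob z 0.0571 0.00073 801 c ((471.4825744628906, 27.86672019958496), 14.567886352539062) [0.4719 0.0279 0.0571]
platter plane [-0.00032  0.00076  0.05096] res 0.0007 21620 median 0.05098
lug 0.02689 860 [0.4807 0.0254 0.0269]
table 0.00132 13695
w6 table [-0.00026  0.00054  0.00129] 64186 at knob 0.00131
w6 platter [-0.00035  0.00088  0.05105] 20956 at knob 0.05108
s6 table [-0.00013  0.001    0.0005 ] 4778 at knob 0.00054
s6 platter [-0.00038  0.00412  0.05062] 712 at knob 0.05075
[161 174  15  19 236] z 0.0547 circ 502.6 289.9 21.5 mean [0.5013 0.2888 0.0546] 96
[193 205  19  27 345] z 0.0555 circ 422.9 113.0 26.1 mean [0.4233 0.113  0.0556] 181
t 20.05 tcp [0.4705 0.0277 0.1577] q6 1.132 yaw y -76.0 move [ 0.3  0.3 98.7] F [ 0.4 -0.1  0.6] op 52.2
```

The knob now stands 6.0 mm above the platter plane and 30.2 mm above the lug (targets 6 and 30). The platter is level within 0.1 mm at the corner. Final look at the scene.

View pics/s6.png

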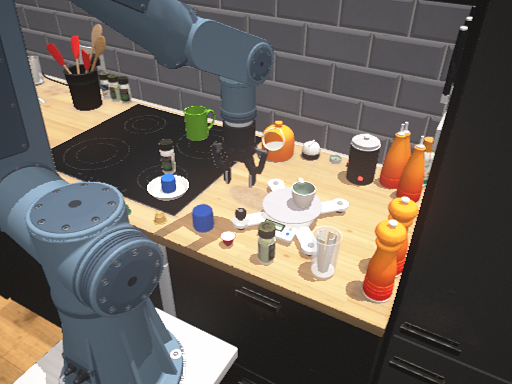

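The cap stands in the dish (168,183), the scale with the cup (303,195) is in place, and the bystanders are untouched. Handing in.

```bash
python3 -c "
from bench import ctrl
print(ctrl.hand_in())"
```

```text
the job is handed in; nothing more can be done
None
```

I handed the job in at about 20 s: the blue cap stands open side down in the dish, and the foot is screwed down about 3.4 rad, so the platter measures level to about 0.1 mm at that corner (camera only, no press test for rocking).

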